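# Set the nested lids on the drip filter and hold the outer lid clear

## Task

The drip filter in the walnut stand is due for a descaling rinse: pick up its two nested lids from the espresso cup and lower them together onto the filter, without dropping them, so that the pin under the inner lid goes through the hole in the filter's floor and the inner lid lies flat on the floor, and let go. Then lift off the outer lid alone, leaving the inner lid seated undisturbed. Finish still holding the outer lid level in the air beside the filter, wholly out from over it and above its rim, so that I can pour; leave the cup standing and the jug, saucers, descaler box and capsule tower where they are.

Things in the scene. Friction and masses are not known exactly. Their poses are not given: they have to be found in the camera images.
- inner_lid: Inner lid (the filter's press), loose, steel, 0.13 kg, round. Origin on its axis half-way up, z axis up the stem. Heights from the origin: tapered pin, 7 mm across, -66 to -42 mm; flat perforated plate, 62 mm across, -42 to -39 mm; shoulder, 24 mm across, -39 to +0.5 mm; bare stem, 10 mm across, +0.5 to +65.5 mm. At the start the plate lies on the espresso cup's rim, pin hanging in the cup.
- stem (a point): Middle of the part of the inner lid's stem that stands bare (34 mm long, 10 mm across) above the outer lid's knob while nested: on its axis, 48.5 mm above the inner lid's origin. The outer lid rides loose on the inner lid's shoulder, so lifting the inner lid by the stem carries both lids.
- outer_lid: Outer lid, loose, 0.08 kg: round steel cover 89 mm across, rim turned down all round (86 mm inside), hollow black knob in the middle. Origin on its axis half-way up, z axis up. Heights from the origin: turned-down rim -18 to -12 mm, plate -12 to -9 mm, knob -9 to +19 mm. Nested, its origin is 12.5 mm above the inner lid's; resting on the filter's rim, 56 mm above eye.
- knob (a point): Middle of the outer lid's knob, 5 mm above the lid's origin: an upright tube 26 mm across and 28 mm high (with a foot 34 mm across and 2.5 mm high), bore 14 mm. The inner lid's stem passes up through it with 2 mm of play all round and stands 34 mm out of it; the outer lid comes straight up off the stem after a rise of about 64 mm.
- eye (a point): Centre of the hole (11 mm across) in the filter's floor, at the floor's upper face, 109 mm above the shelf. The filter is a round steel pot fixed in a walnut stand: 70 mm across inside, 76 mm outside, rim 44 mm above this point, floor 5 mm thick and open below the hole. With the inner lid seated (plate on the floor, pin through the hole) its origin is 42 mm above this point.
- stand: The walnut stand with the filter: base board and top board 150 x 150 x 12 mm joined by two side panels, top of the top board 104 mm above the shelf. Origin at the centre of its underside, straight below eye. Fixed, at another place and yaw each time.
- cup: White ceramic espresso cup with a small handle, loose, 0.22 kg, mouth 60 mm in outside diameter, 58 mm high, standing on the shelf; the nested lids are parked on its rim. Origin at the centre of its underside.
- jug: Small glass milk jug, 66 mm in diameter and 70 mm high, standing on the base board of the stand under the filter. Origin at the centre of its underside. Leave it alone.
- saucers: Two stacked white espresso saucers, 118 mm in diameter, 26 mm high together. Origin at the centre of the underside. Leave them alone.
- descaler: Black plastic descaling kit box, 62 x 95 x 130 mm, with a round twist cap on top (156 mm high in all). Origin at the centre of its underside. Leave it alone.
- tower: Wooden capsule tower on a round turntable base, 132 mm across the base and 248 mm high. Origin at the centre of its underside. Leave it alone.
Mind the look-alikes: they are no part of the job. Leave any pink look-alike of the inner_lid alone. What is shaped like the outer_lid but purple is not meant.

How it is judged:
On the way, in this order (a step that is already met when the one before it is completed fails the run):
1. both lids lowered onto the filter: inner lid flat on the floor with its pin through the hole, outer lid on the rim, the inner lid let go (z of inner_lid in the frame of eye below 0.0455 m and horizontal distance between inner_lid and eye below 0.006 m and angle between inner_lid's own z axis and vertical below 0.07 rad and z of outer_lid in the frame of eye below 0.06 m and horizontal distance between outer_lid and eye below 0.01 m and contact force between inner_lid and the fingers below 0.1 N), for 0.2 s.
2. the outer lid alone lifted right off the stem, the inner lid still seated (z of inner_lid in the frame of eye below 0.0455 m and horizontal distance between inner_lid and eye below 0.006 m and angle between inner_lid's own z axis and vertical below 0.07 rad and z of outer_lid in the frame of inner_lid above 0.079 m and contact force between outer_lid and the fingers above 0.3 N), for 0.1 s.
At the end, for the whole second after the job is handed in: Inner lid within 3.5 mm of the filter floor, 6 mm of the hole's axis and 0.07 rad of upright, untouched by the fingers; the fingers hold the outer lid still, level within 0.3 rad, above rim level, its centre over 82 mm aside of the hole, touching neither inner lid, stand, box nor tower (z of inner_lid in the frame of eye below 0.0455 m and horizontal distance between inner_lid and eye below 0.006 m and angle between inner_lid's own z axis and vertical below 0.07 rad and contact force between inner_lid and the fingers below 0.1 N and contact force between outer_lid and the fingers above 0.3 N and z of outer_lid in the frame of eye above 0.064 m and horizontal distance between outer_lid and eye above 0.082 m and angle between outer_lid's own z axis and vertical below 0.3 rad and linear speed of outer_lid below 0.05 m/s and contact force between outer_lid and inner_lid below 0.05 N and contact force between outer_lid and stand below 0.05 N and contact force between outer_lid and descaler below 0.05 N and contact force between outer_lid and tower below 0.05 N); the arm keeps its last pose, push and grip.
It fails at once if the outer lid is lifted more than about 10 mm off the inner lid while the inner lid is not seated flat in the filter, or the inner lid is unseated once the outer lid is off (z of outer_lid in the frame of inner_lid above 0.024 m and not (z of inner_lid in the frame of eye below 0.0455 m and horizontal distance between inner_lid and eye below 0.006 m and angle between inner_lid's own z axis and vertical below 0.07 rad)).
It fails at once if the inner lid is dropped into the filter (faster than 0.5 m/s there) (z of inner_lid in the frame of eye below 0.085 m and horizontal distance between inner_lid and eye below 0.02 m and linear speed of inner_lid above 0.5 m/s).
It fails at once if the jug, the saucers, the descaler box or the capsule tower is moved more than 30 mm (distance of any of jug, saucers, descaler, tower from where it was at the start of the episode above 0.03 m).
It fails at once if the espresso cup is moved more than 60 mm or tipped (angle between cup's own z axis and vertical above 0.5 rad or distance of cup from where it was at the start of the episode above 0.06 m).
It also fails if it takes over 51 s, if anything falls off the work surface, if the arm or the gripper's body presses on something with over 40 N, if the wrist force passes 120 N, or if a joint passes its speed limit or range.

## Robot

A 7-joint arm with a two-finger parallel gripper is mounted at the origin on the work surface. World frame = base frame: x ahead of the robot, y to its left, z up, the work surface at z = 0. Lengths are in m, angles in rad, forces in N, time in s.
With the tool pointing down it reaches from about 0.4 to 0.925 m from the base axis. Payload 4.1 kg.
Tool frame: the origin (TCP) lies at the very end of the fingers, on their centre line; the grasp point (between the pads) lies 19 mm behind it; z points along the fingers, y is the direction in which the jaws open and shut (so a half turn about z gives the same grasp; the last joint's range is limited). The gripper opens to 85 mm and grips with 20 to 120 N. Pads are 22 mm wide; open, the fingers measure 114 mm over their backs; the gripper's body (76 mm by 85 mm) begins 54 mm behind the grasp point. The pads swing forward as they close: fully open they stand 13 mm farther back than shut.
Start: joints at [-1.437, 0.398, 0.045, 1.537, -0.019, 1.207, -0.051], TCP at [0.15, 0.633, 0.231] pointing down, gripper open.
Joint ranges: [-2.82, 2.82], [-0.49, 2.23], [-1.37, 1.46], [0, 2.46], [-1.36, 4.5], [0.23, 2], [-2.94, 2.94]. Speed limits (rad/s): [2.57, 2.57, 3.14, 3.14, 3.14, 3.14, 3.14].

## Interface

Orientations are given as a rotation vector (axis times angle).
In Python, from plant import robot gives the robot as it stands. Calls block until the motion is done:
- robot.move_pose(position, orientation): joint-space move of the TCP to a pose.
- robot.servo_line(position, ori=None, vel=0.15, guard=None): straight line of the TCP; ori=None keeps the orientation; vel is the mean speed in m/s. With guard (N) it stops when the force on the tool has changed by that much, and returns True; else False.
- robot.set_joints(angles): joint-space move.
- robot.open_gripper() and robot.close_gripper(): open the fingers fully, or close them until they stop; the grip force is fixed at half the most.
- robot.wait(seconds).
- robot.ik(position, orientation): joint angles nearest the present ones, or None.
- robot.read_state(): the state.
- robot.capture(name): name is "side" or "top" or "wrist"; returns a dict with "img" (420x560x3 uint8, red, green, blue), "fx", "fy", "cx", "cy" (pixels), "xyz" and "attitude" of the camera in the world. Camera axes: x right, y down, z forward; pixel columns grow to the right and rows downward; lengths in m; the calibration is good to about 2 mm. A picture is of the moment at which its call begins. There is no depth.
A pose or a line that the arm cannot do raises robot.PlanningError and nothing moves.
- robot.hand_in(): hands the job in, once; it reports no verdict.
The state is a dict: "time": time; "q": joint angles; "joint_velocities": joint speeds; "joint_torque": joint torques, N m; "tool_pos": TCP position; "eef_rot": TCP orientation; "wrist_force": force on the tool from outside, world axes, zero at the start; "ft_torque": the same for the moment, N m; "grip_width": finger opening in m.
Only numpy, scipy, OpenCV 4.12 (cv2) and the standard library are available. Lean on these libraries where they do the work, as an engineer would, in place of code of your own. Each camera call takes 0.05 s, during which the arm holds its last target. There are 200 camera calls.

## Working session

There is one attempt and no reset: what is moved stays moved. The work goes in short steps, each a Python script; the robot and the scene stay as the last script left them, time stands still between calls to the robot, and variables do not carry over. Pictures are saved under pics/ and viewed, about 8 in all and at most 12, crops included, and the job is handed in when it is done.

```bash
ls; mkdir -p pics; cat > h.py <<'E'
import numpy as np, cv2
from scipy.spatial.transform import Rotation as R
from plant import robot
def snap(n,f):
    c=robot.capture(n); cv2.imwrite('pics/'+f,c['img'][:,:,::-1]); 
    import pickle; pickle.dump(c,open('pics/'+f+'.pkl','wb')); return c
def att(c):
    a=np.asarray(c['attitude'],float)
    return a if a.shape==(3,3) else (R.from_rotvec(a).as_matrix() if a.size==3 else R.from_quat(a).as_matrix())
def ray(c,u,v):
    d=att(c)@np.array([(u-c['cx'])/c['fx'],(v-c['cy'])/c['fy'],1]); return np.array(c['xyz']),d
def plane(c,u,v,z):
    o,d=ray(c,u,v); return o+d*(z-o[2])/d[2]
def proj(c,p):
    q=att(c).T@(np.array(p)-c['xyz']); return c['cx']+c['fx']*q[0]/q[2], c['cy']+c['fy']*q[1]/q[2]
E
python3 - <<'E'
from h import *
ims=[]
for n in ['side','top','wrist']:
    c=snap(n,n+'0.png'); print(n,c['fx'],c['fy'],c['cx'],c['cy'],c['xyz'],c['attitude']); ims.append(c['img'])
s=robot.read_state(); print(s)
E
```

```text
pics
side 500.8206142342439 500.8206142342439 284.5950876480018 216.85934060894445 [0.57472168 0.84212017 0.66433695] [-0.03212386  2.69316639 -1.53940414]
top 468.54618557160023 468.54618557160023 277.6354512779579 201.9386281811948 [ 0.42037603 -0.12770412  1.28929717] [-2.08858753  2.14060764 -0.17768331]
wrist 337.2097272404554 337.2097272404554 279.2687350805386 211.1049205665928 [0.08225022 0.64718035 0.37332005] [2.28753491 1.80910132 0.2481301 ]
{'time': 0.15, 'q': array([-1.43697769,  0.39902587,  0.04504694,  1.5375791 , -0.01872422,
        1.20691042, -0.05073725]), 'joint_velocities': array([ 8.07445762e-05, -8.68976850e-04, -9.12152095e-06, -4.14172986e-03,
       -2.17338880e-03,  1.60778642e-04,  1.32435962e-03]), 'joint_torque': array([ 1.69801708e-03, -4.75558984e+01,  1.36637192e+00, -2.54514098e+01,
        1.16782062e-02,  6.41353457e-03, -1.04558384e-05]), 'tool_pos': array([0.14982576, 0.63200127, 0.23050493]), 'eef_rot': array([-3.64782032e-01, -3.12025134e+00,  2.35343583e-03]), 'wrist_force': array([ 0.34224166, -0.03924031,  0.7304193 ]), 'ft_torque': array([-0.03934587,  0.06363182,  0.00668757]), 'grip_width': 0.08533115521423563}
```

View pics/top0.png

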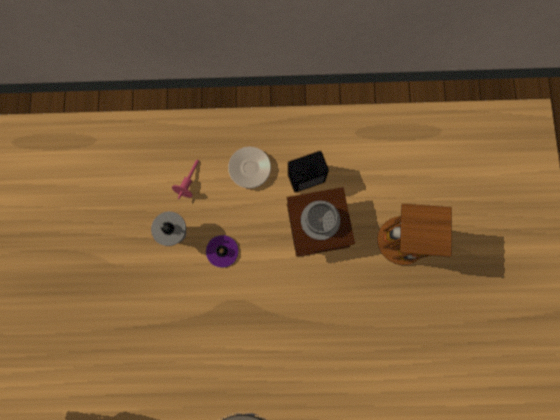

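View pics/side0.png

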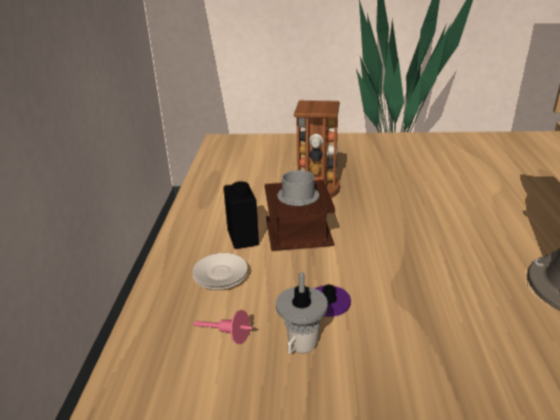

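Top view: the nested lids on the cup are at about (169,229), the purple decoy at (222,251), the pink decoy at (188,180) and the filter at (321,220). The side view agrees: stem top at (302,275), filter at (298,186).

```bash
cat > m.py <<'E'
from h import *
import pickle
c=pickle.load(open('pics/top0.png.pkl','rb')); s=pickle.load(open('pics/side0.png.pkl','rb'))
def grey(im,x0,y0,x1,y1,lo=70):
    hsv=cv2.cvtColor(im,cv2.COLOR_RGB2HSV); m=((hsv[...,1]<60)&(hsv[...,2]>lo)).astype(np.uint8)
    k=np.zeros_like(m); k[y0:y1,x0:x1]=m[y0:y1,x0:x1]; k=cv2.morphologyEx(k,cv2.MORPH_CLOSE,np.ones((5,5)))
    ct=max(cv2.findContours(k,0,2)[0],key=cv2.contourArea); return cv2.fitEllipse(cv2.convexHull(ct)),cv2.boundingRect(ct)
e,b=grey(c['img'],145,205,195,252); print('lid',e,b); p=plane(c,*e[0],.100); print(p, e[1][0]/468*(1.289-.1),e[1][1]/468*(1.289-.1))
e,b=grey(c['img'],295,195,348,245); print('pot',e,b); print(plane(c,*e[0],.153),e[1][0]/468*(1.289-.153),e[1][1]/468*(1.289-.153))
e,b=grey(s['img'],270,288,332,325); print('sidelid',e,b,plane(s,*e[0],.1))
hs=cv2.resize(s['img'][160:360,220:370],None,fx=4,fy=4,interpolation=2)[:800]
ht=cv2.resize(c['img'][180:270,140:360],None,fx=3.6,fy=3.6,interpolation=2)
cv2.imwrite('pics/ct.png',ht[:,:,::-1]); cv2.imwrite('pics/cs.png',cv2.resize(hs,(450,600))[:,:,::-1])
E
python3 m.py
```

```text
lid ((168.24168395996094, 228.45065307617188), (32.82746505737305, 33.75614929199219), 63.13884353637695) (152, 212, 34, 33)
[0.58362448 0.17528697 0.1       ] 0.08340140160943706 0.08576081518841604
pot ((319.4462585449219, 219.69818115234375), (36.926048278808594, 38.71840286254883), 4.7093892097473145) (301, 201, 37, 39)
[ 0.58848422 -0.20949283  0.153     ] 0.08963245906992855 0.0939831317347339
sidelid ((301.6055908203125, 306.39874267578125), (42.85154342651367, 51.271427154541016), 88.25932312011719) (276, 288, 52, 37) [0.5839015  0.18435185 0.1       ]
```

View pics/ct.png

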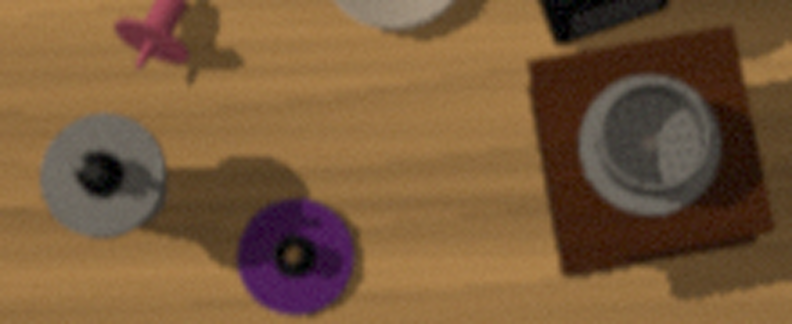

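Rough positions are lids (0.584, 0.178) and pot (about 0.588, -0.210). Next I refine both with the wrist camera from above.

```bash
cat >> h.py <<'E'
ORI=np.array([0,-np.pi,0.])
E
python3 - <<'E'
from h import *
c=robot.capture('wrist'); s=robot.read_state()
T=R.from_rotvec(s['eef_rot']).as_matrix(); off=T.T@(c['xyz']-s['tool_pos']); print('cam off tool',off,'fwd',T.T@att(c)[:,2])
Rd=R.from_rotvec(ORI).as_matrix()
f=Rd@(T.T@att(c)[:,2]); o=Rd@off
for nm,p in [('lid',(.584,.178)),('pot',(.588,-.21))]:
    # aim the optical axis at p, z=.13
    z=.36; pos=np.array([p[0],p[1],z]); cz=z+o[2]; t=(.13-cz)/f[2]
    pos[:2]=np.array(p)-o[:2]-f[:2]*t; print(nm,pos, robot.ik(pos,ORI))
    robot.move_pose(pos,ORI); robot.wait(.3); snap('wrist',nm+'1.png')
print(robot.read_state()['time'])
a=cv2.imread('pics/lid1.png');b=cv2.imread('pics/pot1.png')
cv2.imwrite('pics/both1.png',cv2.resize(np.vstack([a[:400],b[:400]]),(560,600) if 0 else (420,600)))
cv2.imwrite('pics/both1.png',np.hstack([a,b])[:, :][::1, ::1] if 0 else cv2.resize(np.hstack([a[:,80:480],b[:,80:480]]),(800,420)))
E
```

```text
cam off tool [ 0.06924704 -0.00104249 -0.14278956] fwd [-2.69918616e-01  8.00884614e-04  9.62882807e-01]
lid [0.54874539 0.17873242 0.36      ] [-0.7761193   0.21628154  0.47388466  1.53057991 -0.09923842  1.41868273
  1.27414136]
pot [ 0.55274539 -0.20926758  0.36      ] [-0.31109985  0.28963017  0.77960265  1.5032457  -0.20412752  1.43239084
  2.04659315]
4.55
```

View pics/both1.png

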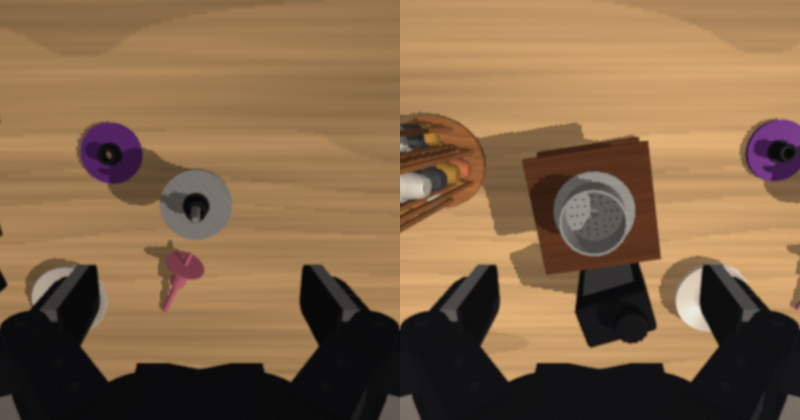

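Left half (lids view): grey outer lid at about (196,204), with the stem's upper end at (196,212). Right half: pot at about (593,213), with the descaler box below it and the tower to the left.

```bash
python3 - <<'E'
from h import *
import pickle
L=pickle.load(open('pics/lid1.png.pkl','rb')); P=pickle.load(open('pics/pot1.png.pkl','rb'))
def grey(c,x0,y0,x1,y1,lo,smax=60):
    hsv=cv2.cvtColor(c['img'],cv2.COLOR_RGB2HSV); m=((hsv[...,1]<smax)&(hsv[...,2]>lo)).astype(np.uint8)
    k=np.zeros_like(m); k[y0:y1,x0:x1]=m[y0:y1,x0:x1]; k=cv2.morphologyEx(k,cv2.MORPH_OPEN,np.ones((3,3)))
    ct=max(cv2.findContours(k,0,1)[0],key=cv2.contourArea); return ct,k
ct,k=grey(L,230,160,325,250,50); e=cv2.fitEllipse(cv2.convexHull(ct)); print(e)
h=cv2.convexHull(ct)[:,0]; w=np.array([plane(L,*q,.1035)[:2] for q in h.astype(float)]); print('lid outline circle',cv2.minEnclosingCircle(w.astype(np.float32)),plane(L,*e[0],.1035))
ct,k=grey(P,220,160,330,265,60); e=cv2.fitEllipse(cv2.convexHull(ct)); print('pot',e)
h=cv2.convexHull(ct)[:,0]
for z in (.104,.107,.153):
    w=np.array([plane(P,*q,z)[:2] for q in h.astype(float)]); print(z,cv2.minEnclosingCircle(w.astype(np.float32)))
A=cv2.resize(L['img'][155:255,225:325],(400,400),interpolation=2); B=cv2.resize(P['img'][160:260,225:325],(400,400),interpolation=2)
cv2.imwrite('pics/crop1.png',np.hstack([A,B])[:,:,::-1])
E
```

```text
((275.5249938964844, 203.79844665527344), (69.79297637939453, 71.41748809814453), 105.08088684082031)
lid outline circle ((0.582973062992096, 0.17431703209877014), 0.04443497210741043) [0.58192406 0.17423797 0.1035    ]
pot ((273.72662353515625, 212.64028930664062), (80.9509048461914, 84.60440826416016), 3.4609131813049316)
0.104 ((0.6000778675079346, -0.21607287228107452), 0.05434339866042137)
0.107 ((0.5992022156715393, -0.21602104604244232), 0.053935643285512924)
0.153 ((0.5857765674591064, -0.21524059772491455), 0.047680433839559555)
```

View pics/crop1.png

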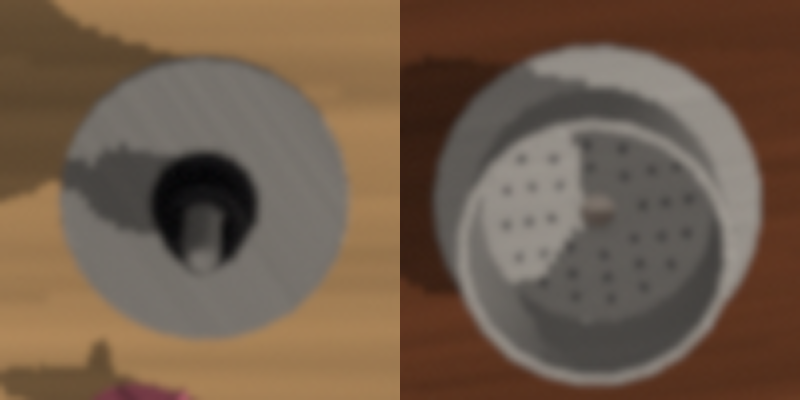

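Lid radius fits (44.4 mm against 44.5). Left crop: stem end at (203,262). Right crop: rim ring centred at (593,251.5), eye at (597,208).

```bash
python3 - <<'E'
from h import *
import pickle
L=pickle.load(open('pics/lid1.png.pkl','rb')); P=pickle.load(open('pics/pot1.png.pkl','rb'))
print('stem',plane(L,225+203/4,155+262/4,.1655))
f=lambda u,v,z:plane(P,225+(u-400)/4,160+v/4,z)
print('rim',f(593,251.5,.153),'dia',np.linalg.norm(f(458,251,.153)-f(728,251,.153)),np.linalg.norm(f(593,118,.153)-f(593,385,.153)))
print('eye',f(597,208,.109))
# rectify rim plane and Hough
for nm,c,z,ctr,r in [('rim',P,.153,(.586,-.213),.038),('flange',P,.105,(.586,-.213),.045)]:
    pass
E
```

```text
stem [0.58403448 0.17507907 0.1655    ]
rim [ 0.59511665 -0.21530314  0.153     ] dia 0.07345323977267582 0.07625697260216989
eye [ 0.5952831  -0.21479782  0.109     ]
```

All consistent: eye at (0.595, -0.215), lids at (0.5835, 0.1748). Now to grasp the stem.

```bash
python3 - <<'E'
from h import *
p=np.array([.5837,.1748,.24])
robot.move_pose(p,ORI); robot.servo_line([p[0],p[1],.1355],vel=.1,guard=8)
s=robot.read_state(); print(s['tool_pos'],s['wrist_force'])
robot.close_gripper(); s=robot.read_state(); print(s['time'],s['grip_width'],s['tool_pos'],s['wrist_force'])
c=snap('side','g1.png'); w=snap('wrist','g1w.png')
cv2.imwrite('pics/g1v.png',np.hstack([cv2.resize(c['img'][230:370,220:400],(514,400)),cv2.resize(w['img'][150:330,220:340],(267,400))])[:,:,::-1])
E
```

```text
[0.58431128 0.17488725 0.13623823] [ 0.1862464  -0.41056272  0.69773642]
7.925 0.007605590993826267 [0.58381346 0.17454253 0.13566347] [-0.44979561 -1.03305     1.08630568]
```

View pics/g1v.png

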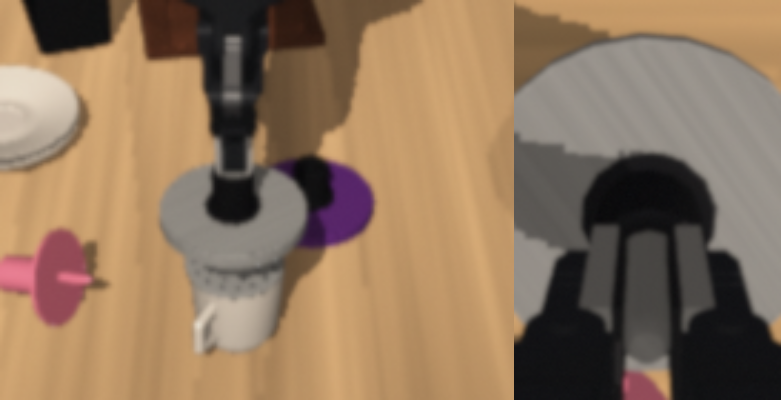

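The stem sits between both pads and the cup stands upright. Next: lift, carry above the filter, and check from the side and wrist views.

```bash
python3 - <<'E'
from h import *
s=robot.read_state(); p=s['tool_pos']
robot.servo_line([.5837,.1748,.31],vel=.08); robot.wait(.3)
s=robot.read_state(); print(s['time'],s['grip_width'],s['tool_pos'],s['wrist_force'])
c0=snap('side','l0.png'); w0=snap('wrist','l0w.png')
for x in np.linspace(0,1,2)[1:]:
    robot.servo_line([.5952,-.215,.31],vel=.15)
robot.wait(.4); s=robot.read_state(); print(s['time'],s['grip_width'],s['tool_pos'],s['wrist_force'],s['eef_rot'])
c1=snap('side','l1.png'); w1=snap('wrist','l1w.png')
print('TCP0 proj',proj(c0,[.5837,.1748,.21]),'TCP1',proj(c1,s['tool_pos']))
A=cv2.resize(c0['img'][160:360,200:400],(400,400)); B=cv2.resize(c1['img'][100:200,250:350],(400,400),interpolation=2)
cv2.imwrite('pics/l.png',np.hstack([A,B])[:,:,::-1])
E
```

```text
10.6583 0.008114599611578819 [0.5836721  0.17476185 0.30992924] [-0.75649433 -0.3154525  -1.68035873]
13.9083 0.00808681752364878 [ 0.59519276 -0.21493539  0.31000109] [-0.67847138  0.58005965 -2.14666132] [-8.98787384e-05  3.14156718e+00  1.14531765e-04]
TCP0 proj (np.float64(301.3245857273908), np.float64(249.71688189978926)) TCP1 (np.float64(297.28855525306744), np.float64(110.71685881073618))
```

View pics/l.png

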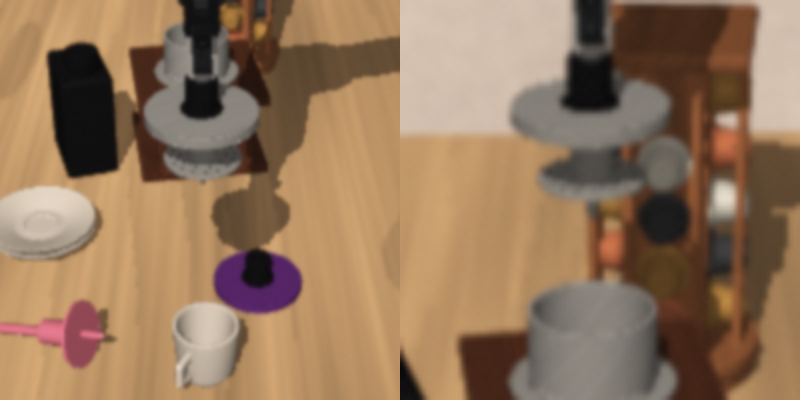

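The lids hang level. In the right crop the pin (592,207) is in line with the pot's axis (593). Lowering with a force guard.

```bash
python3 - <<'E'
from h import *
def rep(t):
    s=robot.read_state(); print(t,round(s['time'],2),s['tool_pos'].round(4),s['wrist_force'].round(2),s['ft_torque'].round(2),round(s['grip_width'],4))
rep('start')
for z,v in [(.236,.08),(.213,.03),(.1925,.025),(.1845,.012)]:
    h=robot.servo_line([.5952,-.215,z],vel=v,guard=5); rep((z,h))
    if h: break
w=snap('wrist','d.png'); c=snap('side','ds.png')
A=cv2.resize(c['img'][100:240,230:370],(400,400),interpolation=2); B=cv2.resize(w['img'][100:300,180:380],(400,400))
cv2.imwrite('pics/d_v.png',np.hstack([A,B])[:,:,::-1])
E
```

```text
start 14.01 [ 0.5952 -0.215   0.31  ] [ 0.05  0.41 -2.32] [-0.   -0.03  0.07] 0.0082
(0.236, False) 15.08 [ 0.5956 -0.2153  0.2367] [ 0.75 -0.5  -1.55] [-0.02 -0.04  0.02] 0.008
(0.213, False) 16.0 [ 0.5953 -0.2151  0.2132] [-0.4   0.15 -1.83] [-0.04  0.04 -0.01] 0.008
(0.1925, False) 16.97 [ 0.5953 -0.2151  0.1927] [ 0.77  0.43 -2.39] [-0.02  0.    0.01] 0.0078
(0.1845, True) 17.51 [ 0.5952 -0.215   0.1864] [-1.49  0.32  5.02] [ 0.03  0.08 -0.  ] 0.008
```

Contact came at z=0.1864, against a predicted seat of 0.1867. Releasing, rising clear and checking.

```bash
python3 - <<'E'
from h import *
robot.open_gripper(); robot.wait(.3)
robot.servo_line([.5952,-.215,.26],vel=.08); 
# back off so the wrist camera looks on the lid
robot.servo_line([.56,-.215,.34],vel=.12); robot.wait(.3)
w=snap('wrist','e.png'); c=snap('side','es.png'); print(robot.read_state()['time'],robot.read_state()['wrist_force'])
u,v=proj(w,[.5952,-.215,.17]); print(u,v)
hsv=cv2.cvtColor(w['img'],cv2.COLOR_RGB2HSV); m=((hsv[...,1]<60)&(hsv[...,2]>60)).astype(np.uint8)
u,v=int(u),int(v); k=np.zeros_like(m); k[v-60:v+60,u-60:u+60]=m[v-60:v+60,u-60:u+60]
A=cv2.resize(c['img'][120:220,250:350],(400,400),interpolation=2); B=cv2.resize(w['img'][v-70:v+70,u-70:u+70],(400,400),interpolation=2)
print('crop origin',u-70,v-70,'scale',400/140)
cv2.imwrite('pics/e_v.png',np.hstack([A,B])[:,:,::-1])
E
```

```text
21.0 [ 0.90460277  0.75548679 -0.10724237]
279.41992091326193 228.50151528651003
crop origin 209 158 scale 2.857142857142857
```

View pics/e_v.png

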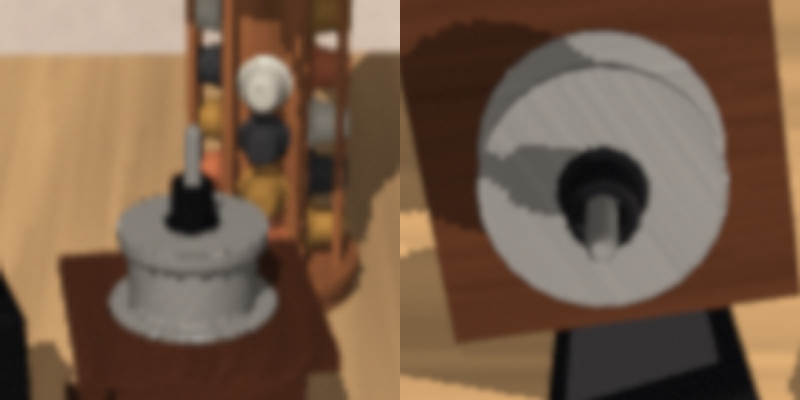

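The outer lid rests level on the rim and the stem is upright. Right crop: lid centre (603,186), stem end (601,250). I'll check those numbers, then grip the knob and lift straight up.

```bash
python3 - <<'E'
from h import *
import pickle
w=pickle.load(open('pics/e.png.pkl','rb')); f=lambda u,v,z:plane(w,209+(u-400)*.35,158+v*.35,z)
L=f(603,186,.156); S=f(601,250,.2165); print('lid',L,'stem',S)
assert np.linalg.norm(L[:2]-[.5952,-.215])<.006 and np.linalg.norm(S[:2]-[.5952,-.215])<.005
x,y=.5952,L[1]*.5+(-.215)*.5
robot.servo_line([x,y,.27],vel=.12); robot.servo_line([x,y,.1615],vel=.08,guard=6)
def rep(t):
    s=robot.read_state(); print(t,round(s['time'],2),s['tool_pos'].round(4),s['wrist_force'].round(2),round(s['grip_width'],4))
rep('down'); robot.close_gripper(); rep('closed')
w=snap('wrist','k.png'); c=snap('side','ks.png')
A=cv2.resize(c['img'][120:220,250:350],(400,400),interpolation=2); B=cv2.resize(w['img'][150:350,180:380],(400,400))
cv2.imwrite('pics/k_v.png',np.hstack([A,B])[:,:,::-1])
E
```

```text
lid [ 0.59409527 -0.2143316   0.156     ] stem [ 0.59477871 -0.21515653  0.2165    ]
down 23.31 [ 0.5956 -0.2148  0.1621] [0.18 0.69 0.61] 0.0852
closed 23.9 [ 0.5955 -0.2148  0.1619] [-0.69 -0.16  2.71] 0.024
```

View pics/k_v.png

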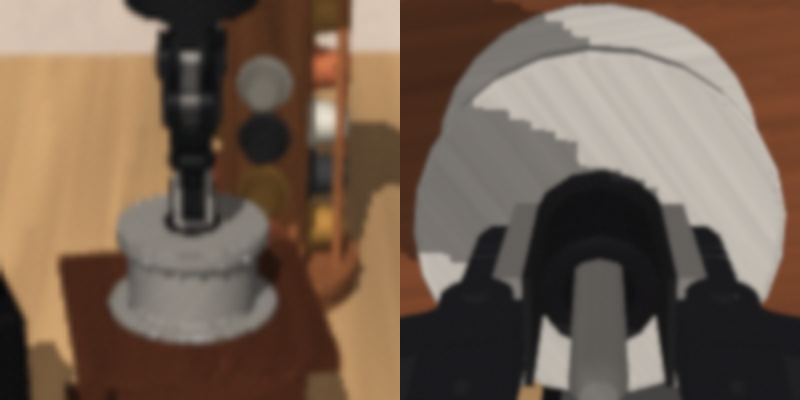

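The knob is held between both pads (width 24 mm), with the stem free in the bore. Lifting slowly.

```bash
python3 - <<'E'
from h import *
def rep(t):
    s=robot.read_state(); print(t,round(s['time'],2),s['tool_pos'].round(4),s['wrist_force'].round(2),round(s['grip_width'],4))
p=robot.read_state()['tool_pos']; x,y=.5952,-.2147
robot.servo_line([x,y,.175],vel=.03); rep('up1')
h=robot.servo_line([x,y,.26],vel=.05,guard=5); rep(('up2',h))
if not h:
    robot.servo_line([x,y,.285],vel=.08); robot.wait(.3)
    robot.servo_line([.57,-.06,.285],vel=.12); robot.wait(.5); rep('aside')
c=snap('side','f.png'); w=snap('top','ft.png')
A=cv2.resize(c['img'][90:230,210:350],(400,400),interpolation=2); B=cv2.resize(w['img'][160:270,240:350],(400,400))
cv2.imwrite('pics/f_v.png',np.hstack([A,B])[:,:,::-1])
E
```

```text
up1 24.6 [ 0.5952 -0.2146  0.175 ] [ 0.65 -0.14 -0.5 ] 0.0245
('up2', False) 26.45 [ 0.595  -0.2146  0.2597] [ 0.35 -0.79 -0.34] 0.0237
aside 29.18 [ 0.57   -0.0601  0.285 ] [-0.43 -0.24 -1.28] 0.0236
```

View pics/f_v.png

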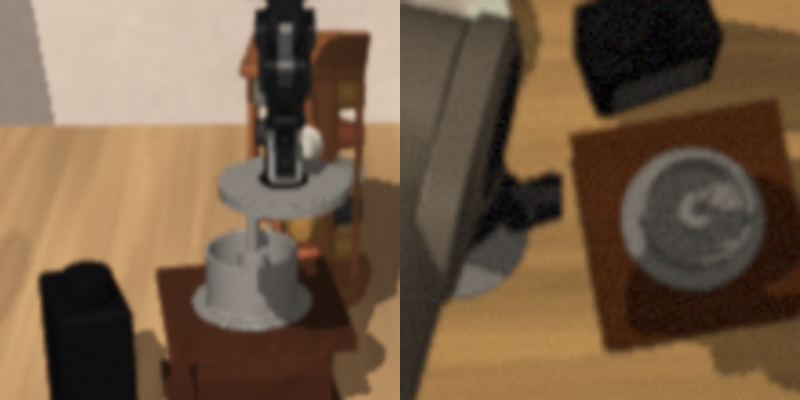

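The outer lid is held level and well aside, and the inner lid's stem stands upright in the centre of the pot (left crop ~(257,235)). Handing in.

```bash
python3 - <<'E'
from h import *
s=robot.read_state(); print(s['time'],s['grip_width'],abs(s['joint_velocities']).max()); robot.hand_in()
E
```

```text
29.275 0.024135698553967036 0.0012271868560673489
the job is handed in; nothing more can be done
```

I seated both lids in the filter, lifted the outer lid off alone, and handed in the job at 29.3 s of the 51 s allowed. The hand-in reports no verdict.

- **Lowering:** I gripped the nested lids by the stem and lowered them onto the filter. Contact came at TCP z = 0.1864 m, against 0.1867 m predicted for a full seat. After I let go, the wrist camera put the stem within about 1 mm of the hole's axis.
- **Lifting off:** I then gripped the knob and raised the outer lid straight up. The force guard did not trip and I saw no sign of catching.
- **Last pictures:** the inner lid stands upright in the filter. The outer lid is level and still, about 157 mm to the side of the hole and well above the rim.
- **Other objects:** in the pictures after lifting off, the descaler box and tower look unmoved, and after the first lift the cup was standing. I did not measure the jug, saucers, box or tower for movement, and I did not look at the cup again after that lift.

No check failed or disagreed. The finger widths read about 2 mm under the nominal diameters in both grips (8 mm on the 10 mm stem, 24 mm on the 26 mm knob), possibly because the pads give a little.

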